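# Fit the feeder's plate and snap its cap home

## Task

Fit the automatic feeder's feeding plate: lower the holed aluminium plate over the dock's two pins and middle stud until it lies flush, then push the white snap cap onto the stud until it clicks and sits fully home on the plate. Keep pressing the cap down firmly after the click and finish like that, with the gripper still pressing it against the plate; leave the other things on the counter where they are.

Things in the scene. Friction and masses are not known exactly. Their poses are not given: they have to be found in the camera images.
- dock: Fixed grey dock block, 48 mm (x) by 150 mm (y), top 40 mm above the counter, on an 8 mm thick foot 90 by 190 mm; the round white feeder stands at its +y end and moves with it. Origin on the counter under the stud; z up, y along the dock towards the feeder. Two steel pins stand on its top, 55 mm either side of the stud along y: 10 mm diameter, 16 mm tall, tapered tips.
- seat (a point): The middle of the dock's flat top, on the axis of the stud, 40 mm above the counter: where the plate's origin is when the plate lies flush. Axes as the dock's. The cap's origin is 8 mm above it (on the plate) when home.
- stud_tip (a point): Tip of the steel snap stud in the middle of the dock: 12 mm diameter, rising 26 mm above the dock's top (18 mm above the fitted plate), tapered over its last 6 mm. Four small sprung balls stick out of its sides to a radius of 9.3 mm, centred 17.5 mm above the dock's top (9.5 mm above the fitted plate).
- feeder_top (a point): Top of the round feeder, on its axis: a fixed white drum 156 mm across and 155 mm tall (plus its button, to about 0.18 m), axis 215 mm from the stud along the dock's +y. A small chute reaches from it to about 95 mm from the stud, 65 to 105 mm above the counter. It takes no part; keep the arm clear of it.
- plate: Loose aluminium plate on the counter, 64 mm wide (x), 170 mm long (y), 8 mm thick, about 240 g, short ends turned up to 25 mm. On its long centre line: 13.5 mm holes 55 mm either side of the middle and a 26 mm hole in the middle; same when turned half round. Grip it across the 64 mm; fingers then pass clear of the narrower dock block. Origin: centre of the underside; z up.
- cap: Loose white snap cap, mouth down, 35 mm tall, about 30 g: round body 34 mm across over a 43 mm flange 4 mm thick at the foot. Origin: centre of its underside; z up. Inside: a lip at the mouth, 4 mm high, 15 mm across, and above it a cavity 21 mm across up to 20 mm above the foot.
- cap_top (a point): Centre of the cap's flat top, 35 mm above its underside. Pushing the cap on takes about 6 to 12 N while its underside is some 13 to 8 mm above the plate (lip passing the sprung balls); then the force drops, the balls pull it on, and it goes down until the flange rests on the plate, and stays caught.
- canister: Bystander: green round canister, 62 mm across, 75 mm tall. Origin: centre of its underside.
- saucer: Bystander: cream ceramic saucer, 100 mm across, 16 mm high. Origin: centre of its underside.
- teaspoon: Bystander: steel teaspoon, 140 mm long, lying near the counter's far edge.
- tray_low: Bystander: the lower of two nested empty aluminium trays, 110 by 150 by 30 mm. Origin: centre of its underside.
- tray_high: Bystander: the upper of the two nested trays, standing inside the lower one. Origin: centre of its underside.
- jar: Bystander: glass jar with a steel cap, 56 mm across, 70 mm tall. Origin: centre of its underside.
There are look-alikes about, which are no part of the job. Leave any red or yellow look-alike of the cap alone.

How it is judged:
On the way, in this order (a step that is already met when the one before it is completed fails the run):
1. the plate lies flush on the dock over both pins (z of plate in the frame of seat between -0.003 and 0.0025 m and horizontal distance between plate and seat below 0.005 m and angle between the y axis of plate and the y axis of dock, either way round below 0.06 rad and angle between plate's own z axis and vertical below 0.035 rad), for 0.2 s.
2. the cap has clicked past the stud's balls and is home on the plate (all of step 1 and z of cap in the frame of seat below 0.0105 m and horizontal distance between cap and seat below 0.004 m and angle between cap's own z axis and vertical below 0.1 rad), for 0.1 s.
At the end, for the whole second after the job is handed in: Plate flush on the dock (2.5 mm in height, 5 mm across, 0.06 rad yaw, 0.035 rad tilt), cap home on it (within 2.5 mm of the plate, 4 mm of the stud's axis, tilt under 0.1 rad), and through the last second the fingers press the cap on the plate with over 3 N (all of step 2 and contact force between cap and plate above 3 N and contact force between the fingers and cap above 3 N); the arm keeps its last pose, push and grip.
It fails at once if another thing on the counter was shifted by more than 30 mm (distance of any of canister, saucer, teaspoon, tray_low, tray_high, jar from where it was at the start of the episode above 0.03 m).
It also fails if it takes over 70 s, if anything falls off the work surface, if the arm or the gripper's body presses on something with over 40 N, if the wrist force passes 120 N, or if a joint passes its speed limit or range.

## Robot

A 7-joint arm with a two-finger parallel gripper is mounted at the origin on the work surface. World frame = base frame: x ahead of the robot, y to its left, z up, the work surface at z = 0. Lengths are in m, angles in rad, forces in N, time in s.
With the tool pointing down it reaches from about 0.35 to 0.9 m from the base axis. Payload 8.1 kg.
Tool frame: the origin (TCP) lies at the very end of the fingers, on their centre line; the grasp point (between the pads) lies 19 mm behind it (arm.tcp_to_grasp is the z of the grasp point in the tool frame, in m); z points along the fingers, y is the line along which they close (so a half turn about z gives the same grasp; the last joint's range is limited). The gripper opens to 92 mm and grips with 3 to 60 N. Pads are 19 mm wide; open, the fingers measure 130 mm over their backs; the gripper's body (75 mm by 190 mm) begins 47 mm behind the grasp point.
Start: joints at [1.116, 0.434, 0.025, 1.573, -0.012, 1.134, -0.075], TCP at [0.215, -0.587, 0.227] pointing down, gripper open.
Joint ranges: [-2.62, 2.62], [-0.44, 2.09], [-1.27, 1.32], [0.08, 2.57], [-1.32, 4.46], [0.12, 2], [-2.74, 2.74]. Speed limits (rad/s): [2.22, 2.22, 3.01, 3.01, 3.14, 3.14, 3.14].

## Interface

Orientations are given as a rotation vector (axis times angle).
In Python, from cell import readout, vision, sign_off, arm gives the robot as it stands. The module is installed in compiled form; this text tells all that it offers.
- The arm moves only by the shell command python3 -m creep 'ROWS' [FORCE]. ROWS is JSON, a list of rows, each a list of 5 numbers: the shift along the tool's x, y, z in units of 4 cm (1.0 is 4 cm), then the turn about the tool's z in units of 4 degrees (1.0 is 4 degrees), then the opening, from 0 (shut) to 1 (fully open). A call has 1 to 12 rows; each row shifts and turns the commanded pose from where the row before left it, along the tool's axes as they then stand; what a row does not reach is not made up. A row lasts 1/8 s, in which the tool goes at most 62.5 mm and 10.7 degrees, less where a joint would pass 70% of its speed; a pose out of reach is approached as far as the arm can. A call with a number of a shift or a turn outside -1 to 1 is refused whole. A call with a gripper value outside its range is refused whole. The fingers move at their own pace and stop on an object; FORCE is the grip in N (left out, the last holds). Time passes only in rows, so rows that do not move let the fingers close. It gives the time, the measured TCP pose, the force, the opening and the grip force at its end, in the units of the state.
- readout.observe(): the state, without advancing time (a new reading comes with each control period).
- vision.get_image(name): name is "scene" or "top" or "wrist"; returns a dict with "pixels" (400x640x3 uint8, blue, green, red), "z_map" (400x640 float32, m along the optical axis (not along the pixel's ray), 0 where there is no reading), "camera_matrix" (3x3 intrinsics, pixels), "position" and "rotation" of the camera in the world. Camera axes: x right, y up, looking along -z (the intrinsics and any distortion apply to the point x, -y, -z); pixel columns grow to the right and rows downward; lengths in m; the calibration is good to about 2 mm. A picture is of the moment at which its call begins.
- sign_off(): hands the job in; it is judged then, once.
The state is a dict: "clock": time; "joints": joint angles; "dq": joint speeds; "joint_efforts": joint torques, N m; "position": TCP position; "ee_rot": TCP orientation; "force": force on the tool from outside, world axes, zero at the start; "ft_torque": the same for the moment, N m; "width": opening from 0.0 (shut) to 1.0 (fully open); "gripper_force": force on a finger pad.
Only numpy, scipy, OpenCV 4.12 (cv2) and the standard library are available. Lean on these libraries where they do the work, as an engineer would, in place of code of your own. Each camera call takes 0.05 s, during which the arm holds its last target. There are 200 camera calls.

## Working session

There is one attempt and no reset: what is moved stays moved. The work goes in short steps, Python scripts to look and compute and a shell command to move; the robot and the scene stay as the last step left them, time stands still between calls to the robot, and variables do not carry over. Pictures are saved under pics/ and viewed, at most 10 in all, crops included, and the job is handed in when it is done.

```bash
mkdir -p pics
cat > h.py <<'E'
import numpy as np, cv2
from scipy.spatial.transform import Rotation as R
from cell import readout, vision
def grab(n):
    d=vision.get_image(n); return d
def rotm(d):
    r=np.array(d['rotation'],float)
    return r if r.shape==(3,3) else (R.from_rotvec(r).as_matrix() if r.size==3 else R.from_quat(r).as_matrix())
def rays(d,uv):
    K=np.array(d['camera_matrix']); uv=np.atleast_2d(uv).astype(float)
    c=np.c_[(uv[:,0]-K[0,2])/K[0,0],-(uv[:,1]-K[1,2])/K[1,1],-np.ones(len(uv))]
    return c@rotm(d).T
def onz(d,uv,z):
    r=rays(d,uv); p=np.array(d['position']); return p+r*((z-p[2])/r[:,2])[:,None]
def cloud(d):
    v,u=np.mgrid[:400,:640]; r=rays(d,np.c_[u.ravel(),v.ravel()])
    return (np.array(d['position'])+r*d['z_map'].ravel()[:,None]).reshape(400,640,3)
def tool(dxyz):
    s=readout.observe(); return R.from_rotvec(s['ee_rot']).as_matrix().T@np.array(dxyz)/0.04
E
python3 - <<'E'
from h import *
for n in ['top','scene']:
    d=grab(n); cv2.imwrite(f'pics/{n}0.png',d['pixels']); print(n,d['position'],d['rotation'],d['camera_matrix'])
s=readout.observe(); print(s); print(R.from_rotvec(s['ee_rot']).as_matrix().round(3))
E
```

```text
top [0.42758417 0.01928233 1.1963209 ] [ 0.08125755 -0.11581633 -1.55280538] [[413.55080056   0.         318.53269289]
 [  0.         413.55080056 203.81386341]
 [  0.           0.           1.        ]]
scene [0.86460751 0.53825578 0.93083428] [0.24663279 0.86139776 2.5132142 ] [[463.92247946   0.         319.62705762]
 [  0.         463.92247946 206.5187303 ]
 [  0.           0.           1.        ]]
{'clock': 0.1, 'joints': array([ 1.11642695,  0.43515778,  0.02495723,  1.57400439, -0.01161503,
        1.13401572, -0.07509626]), 'dq': array([-7.01767133e-04, -2.22080519e-03,  2.17178280e-03, -2.11640517e-03,
       -1.13864377e-03, -3.02675291e-04, -7.11930385e-05]), 'joint_efforts': array([ 3.82625149e-03, -6.69130683e+01,  9.88336243e-01, -3.15146649e+01,
       -6.05568616e-02,  3.75483383e-02,  3.65514074e-05]), 'position': array([ 0.21515227, -0.58630347,  0.22602115]), 'ee_rot': array([-3.09176718e+00, -5.49381105e-01,  5.65268873e-04]), 'force': array([0.55189827, 1.03119428, 0.12713384]), 'ft_torque': array([ 0.04679268, -0.02060636, -0.03316793]), 'gripper_force': 0.0, 'width': 0.9979703068231953}
[[ 0.939  0.345 -0.001]
 [ 0.345 -0.939  0.001]
 [-0.    -0.001 -1.   ]]
```

View pics/top0.png

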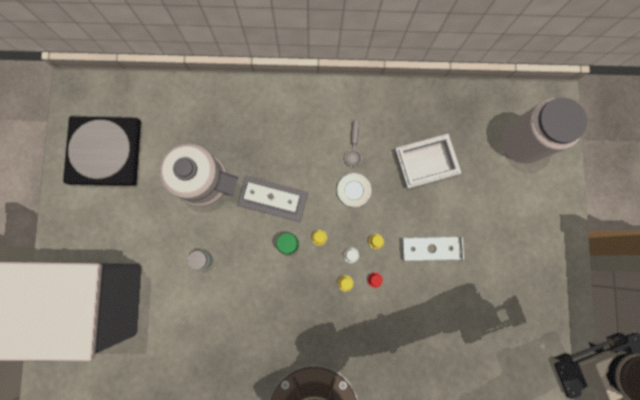

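View pics/scene0.png

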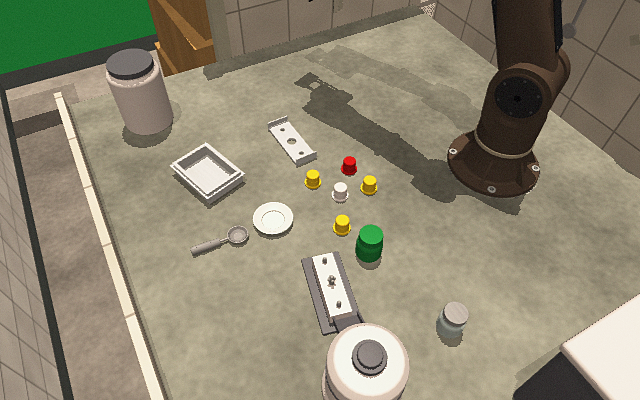

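The top view shows the plate at (433,249), the white cap at (351,255) and the dock stud at (271,197). The feeder is at (190,170). Cap candidates are white (351,255), yellow (320,238), (377,241) and (346,284), and red (376,281). Only the white one fits. I'll confirm it in one crop that also covers the dock and plate.

Run:
```python
from h import *
d=grab('top'); im=d['pixels']
cv2.imwrite('pics/crop1.png',cv2.resize(im[165:300,225:475],None,fx=3.2,fy=3.2,interpolation=cv2.INTER_CUBIC))
hsv=cv2.cvtColor(im,cv2.COLOR_BGR2HSV)
m=((hsv[...,2]>150)&(hsv[...,1]<45)).astype(np.uint8)
C=cloud(d)
n,l,st,c=cv2.connectedComponentsWithStats(m)
for i in range(1,n):
    if st[i,4]>40 and 225<c[i,0]<475 and 165<c[i,1]<300:
        cnt=cv2.findContours((l==i).astype(np.uint8),0,1)[0][0]
        print(c[i].round(1),st[i],cv2.minAreaRect(cnt),'z',np.median(C[l==i][:,2]).round(3),onz(d,c[i],0.008).round(3))
```

```text
[354.1 189.4] [337 172  35  36 976] ((354.0, 189.5), (35.0, 34.0), 90.0) z 0.009 [[ 0.622 -0.109  0.008]]
[271.2 196.7] [244 182  55  30 912] ((271.21142578125, 196.68443298339844), (53.59833908081055, 17.639053344726562), 14.534454345703125) z 0.04 [[0.596 0.131 0.008]]
[431.2 248.3] [ 403  236   58   26 1300] ((431.3734436035156, 248.46359252929688), (25.186479568481445, 56.409385681152344), 87.61405944824219) z 0.008 [[ 0.455 -0.332  0.008]]
[463.  247.9] [462 237   3  23  42] ((463.0793151855469, 247.95176696777344), (22.00705337524414, 1.9930915832519531), 85.2363510131836) z 0.014 [[ 0.457 -0.424  0.008]]
[351.9 255.3] [345 247  15  17 192] ((352.0, 255.0), (16.0, 14.0), 90.0) z 0.033 [[ 0.431 -0.103  0.008]]
```

View pics/crop1.png

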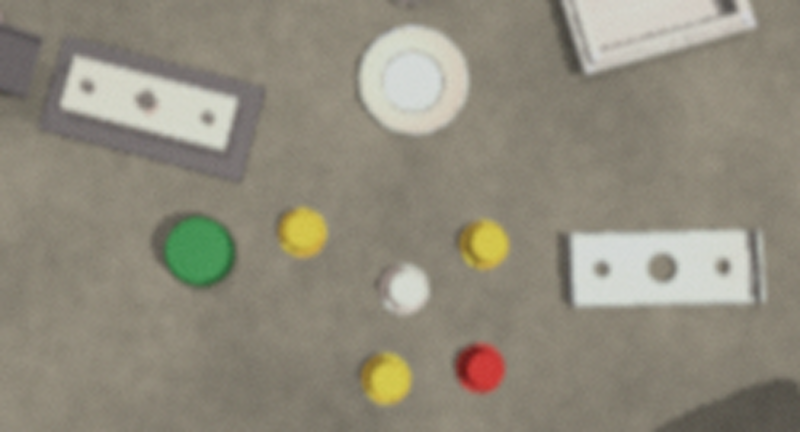

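The crop confirms the white cap at crop (405,289), i.e. image (351,255). It is the only white one, so the yellow and red ones stay. The plate holes are at crop (602,268), (662,267) and (723,266), and the dock pins and stud at (88,87), (208,118) and (147,100).

Run:
```python
from h import *
d=grab('top')
f=lambda p:225+(p[0]+.5)/3.2-.5, 
def px(p): return [225+(p[0]+.5)/3.2-.5,165+(p[1]+.5)/3.2-.5]
P=onz(d,[px(p) for p in[(602,268),(662,267),(723,266)]],.008)
print('plate',P.round(4)); v=P[2]-P[0]; print(np.linalg.norm(v),np.degrees(np.arctan2(v[1],v[0])))
D=np.vstack([onz(d,px((88,87)),.054),onz(d,px((208,118)),.054),onz(d,px((147,100)),.062),onz(d,[271.2,196.7],.04)])
print('dock',D.round(4)); v=D[0]-D[1]; print(np.linalg.norm(v),np.degrees(np.arctan2(v[1],v[0])))
print('cap',onz(d,px((409,288)),.035).round(4))
s=readout.observe();Rm=R.from_rotvec(s['ee_rot']).as_matrix(); print('tool x dir deg',np.degrees(np.arctan2(Rm[1,0],Rm[0,0])))
w=grab('wrist'); print(Rm.T@(np.array(w['position'])-s['position']), (Rm.T@rotm(w)).round(2), w['camera_matrix'][0])
print('shift to 0.17 above plate', tool(P[1]-s['position']+[0,0,.17]))
```

```text
plate [[ 0.4536 -0.2785  0.008 ]
 [ 0.4552 -0.3328  0.008 ]
 [ 0.4569 -0.388   0.008 ]]
0.10955356765371457 -88.22369504461928
dock [[0.6026 0.1804 0.054 ]
 [0.5772 0.0755 0.054 ]
 [0.591  0.1281 0.062 ]
 [0.5919 0.1285 0.04  ]]
0.10792753163561301 76.38733034062145
cap [[ 0.4331 -0.1022  0.035 ]]
tool x dir deg 20.15325422553172
[ 0.06904175  0.00129249 -0.15818159] [[-0.    0.97  0.25]
 [ 1.    0.   -0.  ]
 [-0.    0.25 -0.97]] [301.24667852   0.         317.56607641]
shift to 0.17 above plate [ 7.81809854 -3.88596022  1.20940235]
```

```bash
python3 -m creep '[[0.78,-0.39,0,0,1],[0.78,-0.39,0,0,1],[0.78,-0.39,0,0,1],[0.78,-0.39,0,0,1],[0.78,-0.39,0,0,1],[0.78,-0.39,0,0,1],[0.78,-0.39,0,0,1],[0.78,-0.39,0,0,1],[0.78,-0.39,0,0,1],[0.78,-0.39,0,0,1]]'
python3 -m creep '[[0,0,0.1,-1,1],[0,0,0.1,-1,1],[0,0,0.1,-1,1],[0,0,0.1,-1,1],[0,0,0.1,-1,1],[0,0,0.1,-1,1],[0,0,0.1,-1,1],[0,0,0.1,-1,1],[0,0,0.1,-1,1]]'
python3 -m creep '[[0,0,0,-1,1],[0,0,0,-1,1],[0,0,0,-1,1],[0,0,0,-1,1],[0,0,0,-1,1],[0,0,0,-1,1],[0,0,0,-1,1],[0,0,0,-1,1],[0,0,0,-1,1],[0,0,0,0,1]]'
python3 - <<'E'
from h import *
s=readout.observe();Rm=R.from_rotvec(s['ee_rot']).as_matrix(); print(s['clock'],s['position'],s['joints'],Rm.round(3),'tool x dir deg',np.degrees(np.arctan2(Rm[1,0],Rm[0,0])))
d=grab('wrist'); cv2.imwrite('pics/w1.png',d['pixels'])
E
```

```text
clock: 1.5
position: [0.4551, -0.3319, 0.2267]
ee_rot: [3.093, 0.549, -0.0]
force: [0.4, 1.3, 0.3]
width: 0.999
gripper_force: 0.0
clock: 2.62
position: [0.4544, -0.3328, 0.1905]
ee_rot: [-2.77, -1.482, 0.0]
force: [0.1, -0.5, -0.3]
width: 0.998
gripper_force: 0.0
clock: 3.88
position: [0.4544, -0.3329, 0.1906]
ee_rot: [-2.18, -2.262, -0.0]
force: [0.1, -0.1, 0.9]
width: 0.998
gripper_force: 0.0
3.875 [ 0.45436826 -0.33285351  0.19062555] [ 0.80647844  0.39832005 -0.36409972  1.74979473  0.16240461  1.02324464
  0.42051257] [[-0.037  0.999 -0.   ]
 [ 0.999  0.037  0.   ]
 [ 0.    -0.    -1.   ]] tool x dir deg 92.11695580025788
```

View pics/w1.png

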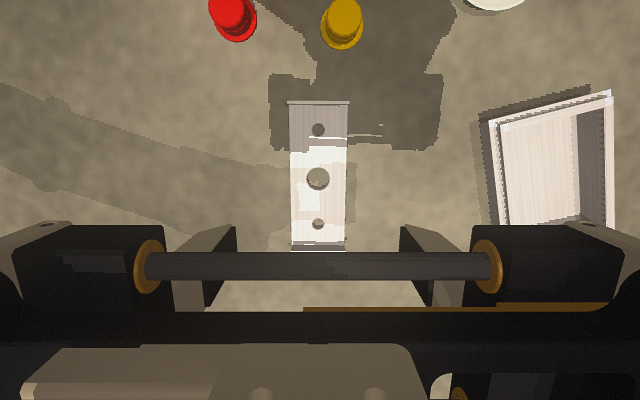

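The wrist view shows the plate squarely aligned, with its holes at (318,130), (318,178) and (318,224), and the fingers straddling it.

Run:
```python
from h import *
d=grab('wrist'); s=readout.observe()
g=cv2.cvtColor(d['pixels'],cv2.COLOR_BGR2GRAY)
out=[]
for (u,v),r in zip([(318,130),(318,178),(318,224)],[9,15,9]):
    roi=g[v-r:v+r+1,u-r:u+r+1]; t,_=cv2.threshold(roi,0,255,cv2.THRESH_OTSU)
    m=(roi<=t).astype(np.uint8); n,l,st,c=cv2.connectedComponentsWithStats(m); i=1+np.argmax(st[1:,4])
    (cx,cy),_ =[(st[i,0]+st[i,2]/2-.5,st[i,1]+st[i,3]/2-.5),0]
    out.append((u-r+cx,v-r+cy)); print(out[-1],st[i])
P=onz(d,out,.008); v=P[0]-P[2]
print(P.round(4),np.linalg.norm(v),np.degrees(np.arctan2(v[1],v[0])))
c=(P[0]+P[1]+P[2])/3; print('shift',tool([*(c-s['position'])[:2],.003-s['position'][2]]))
```

```text
(np.float64(318.0), np.float64(129.5)) [  3   2  13  14 142]
(np.float64(317.5), np.float64(178.5)) [  3   5  24  22 419]
(np.float64(317.5), np.float64(223.5)) [  3   3  12  12 106]
[[ 0.4545 -0.2788  0.008 ]
 [ 0.4559 -0.334   0.008 ]
 [ 0.4579 -0.3888  0.008 ]] 0.11004441080397658 91.75970341302641
shift [-0.0269019   0.04088248  4.69250795]
```

```bash
python3 -m creep '[[-0.03,0.04,0.7,0.1,1],[0,0,0.8,0,1],[0,0,0.8,0,1],[0,0,0.8,0,1],[0,0,0.8,0,1],[0,0,0.5,0,1],[0,0,0.28,0,1],[0,0,0,0,0.8]]' 40
python3 -m creep '[[0,0,0,0,0.6],[0,0,0,0,0.4],[0,0,0,0,0.4],[0,0,0,0,0.4],[0,0,0,0,0.4]]' 40
```

```text
clock: 4.97
position: [0.4559, -0.3338, 0.0031]
ee_rot: [-2.187, -2.254, 0.0]
force: [1.4, 0.3, 0.1]
width: 0.934
gripper_force: 0.0
clock: 5.6
position: [0.4563, -0.3343, 0.0043]
ee_rot: [2.187, 2.254, -0.0]
force: [-2.0, 0.5, 6.6]
width: 0.685
gripper_force: 40.0
```

```bash
python3 -m creep '[[0,0,-0.2,0,0.4],[0,0,-0.5,0,0.4],[0,0,-0.8,0,0.4],[0,0,-0.8,0,0.4],[0,0,-0.8,0,0.4],[0,0,-0.8,0,0.4],[0,0,-0.75,0,0.4],[0.5,0,0,0,0.4],[0.7,0.1,0,0,0.4]]'
python3 -m creep '[[0.95,0.08,0,0,0.4],[0.95,0.08,0,0,0.4],[0.95,0.08,0,0,0.4],[0.95,0.08,0,0,0.4],[0.95,0.08,0,0,0.4],[0.95,0.08,0,0,0.4],[0.95,0.08,0,0,0.4],[0.95,0.08,0,0,0.4],[0.95,0.08,0,0,0.4],[0.7,0.08,0,0,0.4],[0.25,0,0,0,0.4]]'
python3 -m creep '[[0,0,0,0.77,0.4],[0,0,0,0.77,0.4],[0,0,0,0.77,0.4],[0,0,0,0.77,0.4],[0,0,0,0.77,0.4],[0,0,0,0,0.4],[0,0,0,0,0.4]]'
python3 - <<'E'
from h import *
d=grab('wrist'); cv2.imwrite('pics/w2.png',d['pixels'])
s=readout.observe();Rm=R.from_rotvec(s['ee_rot']).as_matrix(); print(s['position'],'tool x dir deg',np.degrees(np.arctan2(Rm[1,0],Rm[0,0])))
E
```

```text
clock: 6.72
position: [0.4578, -0.2847, 0.1889]
ee_rot: [-2.188, -2.253, 0.0]
force: [0.3, -0.4, -2.6]
width: 0.688
gripper_force: 40.0
clock: 8.1
position: [0.4775, 0.0973, 0.1887]
ee_rot: [-2.182, -2.258, 0.001]
force: [-0.3, -0.3, -1.5]
width: 0.685
gripper_force: 40.0
clock: 8.98
position: [0.4786, 0.0945, 0.1892]
ee_rot: [-2.469, -1.943, 0.001]
force: [-0.0, -0.4, -2.5]
width: 0.688
gripper_force: 40.0
[0.47871865 0.09466156 0.18927374] tool x dir deg 76.39477773933318
```

View pics/w2.png

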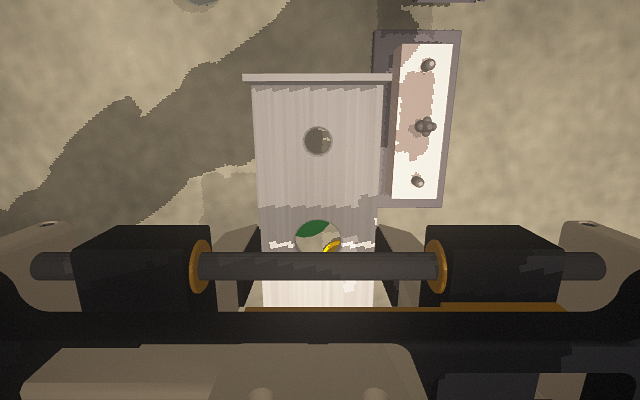

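The wrist view shows the plate held squarely, with its front hole at (318,141) and middle hole at (318,236). The dock's pins are at about (428,64) and (418,181), and the stud at (426,127). I'll enlarge these for exact pixels.

Run:
```python
import cv2
im=cv2.imread('pics/w2.png')
c=cv2.resize(im[35:215,365:475],None,fx=3.3,fy=3.3,interpolation=cv2.INTER_NEAREST)
e=cv2.resize(im[65:255,240:400],None,fx=2.6,fy=2.6,interpolation=cv2.INTER_NEAREST)
import numpy as np
o=np.zeros((600,800,3),np.uint8); o[:c.shape[0],:c.shape[1]]=c; o[:e.shape[0],380:380+e.shape[1]]=e[:, :420]
cv2.imwrite('pics/w2c.png',o)
```

```text
(no output)
```

View pics/w2c.png

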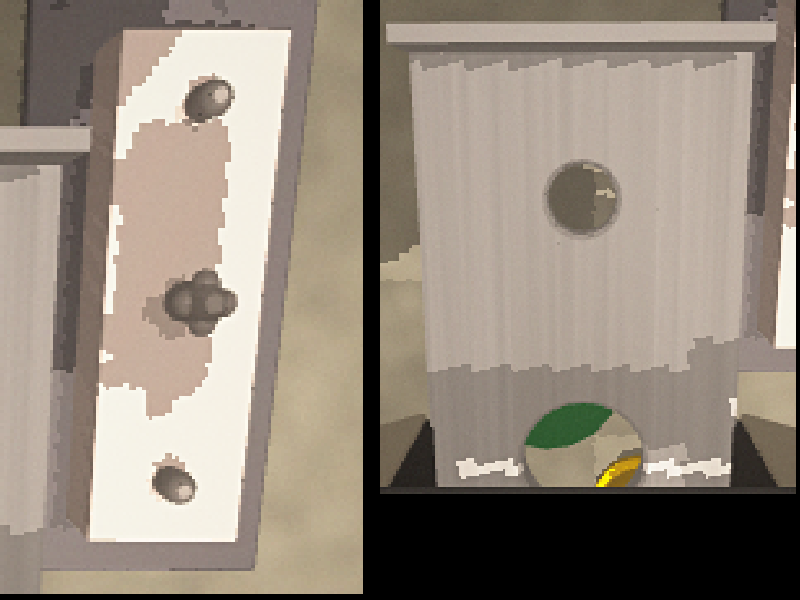

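Run:
```python
from h import *
d=grab('wrist'); s=readout.observe(); Rm=R.from_rotvec(s['ee_rot']).as_matrix(); T=s['position']
px=lambda p:[365+p[0]/3.3-.5,35+p[1]/3.3-.5]
pins=onz(d,[px((221,93)),px((181,490))],.056)
c=onz(d,[px(p) for p in[(123,30),(291,30),(238,541),(90,541)]],.04)
v=pins[0]-pins[1]; print('pins',pins.round(4),np.linalg.norm(v),np.degrees(np.arctan2(v[1],v[0])),pins.mean(0))
print('corners',c.round(4),np.linalg.norm(c[0]-c[1]),np.linalg.norm(c[1]-c[2]),np.linalg.norm(c[2]-c[3]),np.linalg.norm(c[0]-c[3]),c.mean(0).round(4))
for a,b in((c[0],c[3]),(c[1],c[2])): print(np.degrees(np.arctan2(*(a-b)[[1,0]])))
hz=T[2]+.0037
h=onz(d,[[240+203/2.6-.5,65+198/2.6-.5],[240+204/2.6-.5,65+461/2.6-.5]],hz)
hl=(h-T)@Rm; print('holes in tool',hl.round(4)); v=h[0]-h[1];print(np.linalg.norm(v),np.degrees(np.arctan2(v[1],v[0])))
# reproject check on plate depth
C=cloud(d); print('plate z-T', [(C[y,x,2]-T[2]).round(4) for x,y in((290,110),(290,160),(290,200),(345,110),(345,160),(345,200))])
```

```text
pins [[0.6066 0.1818 0.056 ]
 [0.5793 0.0751 0.056 ]] 0.11016208011267017 75.67322029163678 [0.59293849 0.12841821 0.056     ]
corners [[0.5881 0.2059 0.04  ]
 [0.6342 0.1947 0.04  ]
 [0.5991 0.0495 0.04  ]
 [0.553  0.0607 0.04  ]] 0.0474100680396605 0.14936419480090418 0.04743141455435097 0.14935406805772541 [0.5936 0.1277 0.04  ]
76.41359175270787
76.42177858865378
holes in tool [[ 0.056   0.0016 -0.0037]
 [ 0.0009  0.0018 -0.0037]]
0.055050834759878216 76.61155052651824
plate z-T [np.float64(0.0035), np.float64(0.0034), np.float64(0.0043), np.float64(0.0035), np.float64(0.0044), np.float64(0.0026)]
```

```bash
python3 -m creep '[[0.3,0.5,0,0.05,0.4],[0.4,0.6,0,0,0.4],[0.4,0.6,0,0,0.4],[0.3,0.5,0,0,0.4],[0.05,0.37,0,0,0.4],[0,0,0.5,0,0.4],[0,0,0.8,0,0.4],[0,0,0.8,0,0.4],[0,0,0.6,0,0.4],[0,0,0,0,0.4],[0,0,0,0,0.4]]'
python3 - <<'E'
from h import *
d=grab('wrist'); im=d['pixels']
o=cv2.resize(im[60:290,220:420],None,fx=2.6,fy=2.6,interpolation=cv2.INTER_NEAREST)
cv2.imwrite('pics/w3.png',o)
s=readout.observe();Rm=R.from_rotvec(s['ee_rot']).as_matrix(); print(s['position'],'tool x dir deg',np.degrees(np.arctan2(Rm[1,0],Rm[0,0])))
E
```

```text
clock: 10.45
position: [0.5933, 0.1267, 0.0825]
ee_rot: [2.473, 1.937, 0.001]
force: [-0.4, -0.2, -1.7]
width: 0.683
gripper_force: 40.0
[0.59355173 0.12685537 0.08283657] tool x dir deg 76.14504241652843
```

View pics/w3.png

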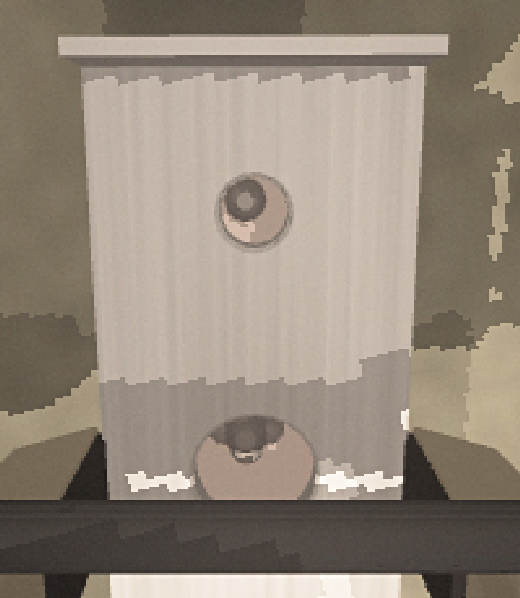

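Through the front hole, centred at crop (254,211), the pin tip shows at (245,201). The stud tip is at about (246,440) in the middle hole, centred at (255,474).

Run:
```python
from h import *
d=grab('wrist'); s=readout.observe(); Rm=R.from_rotvec(s['ee_rot']).as_matrix(); T=s['position']
px=lambda p:[220+p[0]/2.6-.5,60+p[1]/2.6-.5]
t=lambda p,z:((onz(d,px(p),z)-T)@Rm)[0].round(4)
print('hole1',t((254,211),T[2]+.0037),'pin',t((245,201),.056))
print('hole0',t((255,474),T[2]+.0037),'stud',t((246,440),.066))
```

```text
hole1 [ 0.056   0.0014 -0.0036] pin [ 0.0561 -0.0007  0.0269]
hole0 [ 0.001   0.0016 -0.0037] stud [ 0.0008 -0.0005  0.0169]
```

```bash
python3 -m creep '[[0,-0.055,0,0,0.4],[0,0,0.2,0,0.4],[0,0,0.2,0,0.4],[0,0,0.15,0,0.4],[0,0,0.1,0,0.4],[0,0,0,0,0.4],[0,0,0,0,0.4]]'
```

```text
clock: 11.42
position: [0.5907, 0.1274, 0.0557]
ee_rot: [2.473, 1.937, 0.0]
force: [-0.1, 0.6, -2.2]
width: 0.685
gripper_force: 40.0
```

```bash
python3 -m creep '[[0,0,0.1,0,0.4],[0,0,0.1,0,0.4],[0,0,0.05,0,0.4],[0,0,0.04,0,0.4],[0,0,0.03,0,0.4],[0,0,0,0,0.4]]'
```

```text
clock: 12.18
position: [0.5905, 0.1272, 0.0442]
ee_rot: [2.472, 1.937, -0.0]
force: [-6.5, -1.9, 15.9]
width: 0.684
gripper_force: 40.0
```

```bash
python3 -m creep '[[0,0,0,0,0.75],[0,0,0,0,0.9],[0,0,0,0,0.95],[0,0,0,0,0.95],[0,0,-0.2,0,0.95],[0,0,-0.5,0,0.95],[0,0,-0.8,0,0.95],[0,0,-0.9,0,0.95],[0,0,-0.9,0,0.95],[0,0,-0.5,0,0.95],[0,0,0,0,0.95]]'
python3 - <<'E'
from h import *
d=grab('wrist'); im=d['pixels']
o=cv2.resize(im[0:290,170:470],None,fx=2,fy=2,interpolation=cv2.INTER_NEAREST)
cv2.imwrite('pics/w4.png',o)
C=cloud(d); s=readout.observe(); Rm=R.from_rotvec(s['ee_rot']).as_matrix(); T=s['position']; L=(C-T)@Rm
m=(C[...,2]>.03)&(C[...,2]<.056)&(abs(L[...,1])<.028)&(L[...,0]>-.075)&(L[...,0]<.075)
m[240:]=0
P=L[m]; A=np.c_[P[:,:2],np.ones(len(P))]; k=np.linalg.lstsq(A,T[2]-P[:,2],rcond=None)[0]; print(m.sum(),k,P[:,0].min(),P[:,0].max(),T)
E
```

```text
clock: 13.55
position: [0.5915, 0.1277, 0.1968]
ee_rot: [2.472, 1.936, 0.005]
force: [-1.1, 0.7, -0.3]
width: 0.952
gripper_force: 0.0
6743 [ 0.00020644 -0.0009003   0.04795086] -0.06138340218689688 0.07422176707554493 [0.5908083  0.12736028 0.19529495]
```

View pics/w4.png

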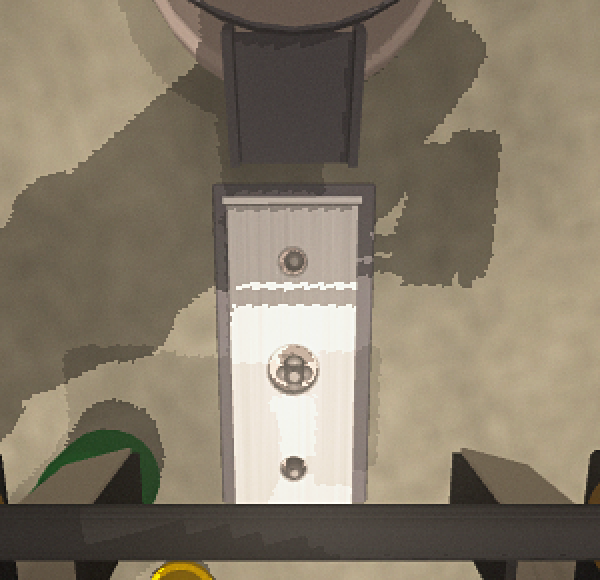

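The plate is flush: its top is at 0.0480 m and level, with both pins and the stud through the holes (crop (292,261), (293,468) and (293,369)). Now the cap.

```bash
python3 - <<'E'
from h import *
d=grab('wrist'); s=readout.observe(); Rm=R.from_rotvec(s['ee_rot']).as_matrix(); T=s['position']
P=onz(d,[170+293/2-.5,368/2-.5],.066); print('stud',P.round(4),'tool',((P-T)@Rm).round(4),'T',T.round(4))
E
python3 -m creep '[[-0.65,-0.25,0,-0.9,0.8],[-0.65,-0.16,0,-0.9,0.65],[-0.65,-0.12,0,-0.9,0.65],[-0.65,-0.08,0,-0.9,0.65],[-0.65,-0.05,0,-0.9,0.65],[-0.65,0,0,-0.9,0.65],[-0.65,0.05,0,-0.9,0.65],[-0.65,0.1,0,-0.9,0.65],[-0.65,0.1,0,0,0.65],[-0.65,0.1,0,0,0.65],[0,0,0,0,0.65]]'
python3 - <<'E'
from h import *
d=grab('wrist')
s=readout.observe();Rm=R.from_rotvec(s['ee_rot']).as_matrix(); T=s['position'];print(T,'tool x dir deg',np.degrees(np.arctan2(Rm[1,0],Rm[0,0])), tool(np.array([.4331,-.1022,.19])-T))
E
```

```text
stud [[0.5924 0.1322 0.066 ]] tool [[0.0055 0.0009 0.1283]] T [0.5903 0.1271 0.1943]
clock: 15.02
position: [0.5867, -0.1239, 0.193]
ee_rot: [-1.917, -2.487, 0.003]
force: [-0.1, 0.8, 0.6]
width: 0.652
gripper_force: 0.0
[ 0.58649962 -0.12202352  0.19324693] tool x dir deg 104.86193873108316 [ 1.46255219 -3.57940573  0.09024921]
```

```bash
python3 -m creep '[[0.36,-0.7,0,0,0.65],[0.36,-0.9,0,0,0.65],[0.36,-0.9,0,0,0.65],[0.36,-0.9,0,0,0.65],[0.02,-0.18,0,0,0.65],[0,0,0,0,0.65],[0,0,0,0,0.65]]'
python3 - <<'E'
from h import *
d=grab('wrist'); im=d['pixels']; cv2.imwrite('pics/w5.png',im)
s=readout.observe();Rm=R.from_rotvec(s['ee_rot']).as_matrix(); T=s['position'];print(T)
hsv=cv2.cvtColor(im,cv2.COLOR_BGR2HSV)
m=((hsv[...,2]>150)&(hsv[...,1]<40)).astype(np.uint8); m[245:]=0
n,l,st,c=cv2.connectedComponentsWithStats(m)
for i in range(1,n):
    if st[i,4]>150: print(st[i],c[i].round(1),((onz(d,c[i],.035)-T)@Rm).round(4))
E
```

```text
clock: 15.95
position: [0.4347, -0.1017, 0.1947]
ee_rot: [1.913, 2.492, 0.001]
force: [-0.2, 0.3, 0.3]
width: 0.649
gripper_force: 0.0
[ 0.43473537 -0.10167301  0.19466098]
[ 473    0  113   90 5133] [526.9  33.9] [[0.1439 0.2015 0.1598]]
[297 159  33  36 701] [312.9 180. ] [[ 0.0015 -0.0037  0.1597]]
[ 426  183   84   42 2741] [469.1 206.6] [[-0.0285  0.1683  0.1598]]
```

View pics/w5.png

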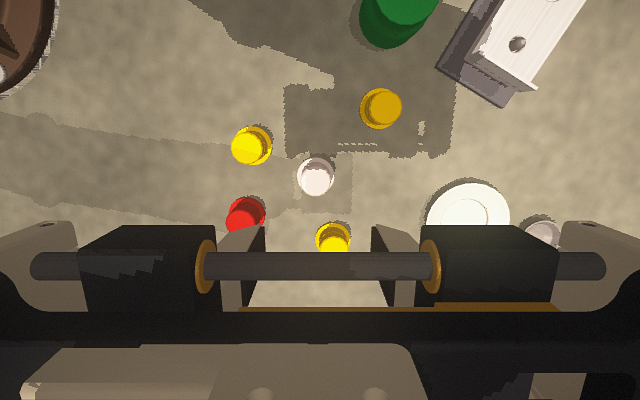

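The white cap's top is at (315,181), between the fingers. The neighbouring caps at (251,145), (245,215), (333,240) and (381,107) are clear of the finger line. Descending to grip.

```bash
python3 -m creep '[[0,-0.05,0.6,0,0.65],[0,0,0.8,0,0.65],[0,0,0.8,0,0.65],[0,0,0.8,0,0.65],[0,0,0.8,0,0.65],[0,0,0.5,0,0.65],[0,0,0.37,0,0.65],[0,0,0,0,0.65],[0,0,0,0,0.45],[0,0,0,0,0.3],[0,0,0,0,0.2],[0,0,0,0,0.2]]' 25
python3 -m creep '[[0,0,0,0,0.2],[0,0,0,0,0.2]]' 50
```

```text
clock: 17.5
position: [0.4322, -0.1026, 0.0084]
ee_rot: [1.913, 2.491, 0.0]
force: [-0.7, -0.1, 6.4]
width: 0.366
gripper_force: 25.0
clock: 17.75
position: [0.4322, -0.1026, 0.0084]
ee_rot: [1.913, 2.491, 0.0]
force: [-1.4, -0.8, 7.2]
width: 0.361
gripper_force: 50.0
```

```bash
python3 -m creep '[[0,0,-0.3,0,0.2],[0,0,-0.8,0,0.2],[0,0,-0.9,0,0.2],[0,0,-0.9,0,0.2],[0,0,-0.9,0,0.2],[0,0,-0.7,0,0.2],[0.4,0.5,0,0,0.2],[0.7,0.8,0,0,0.2],[0.7,0.8,0,0,0.2],[0.7,0.8,0,0,0.2],[0.7,0.8,0,0,0.2],[0.7,0.8,0,0,0.2]]'
python3 -m creep '[[0.5,0.6,0,0,0.2],[0.14,0.19,0,0,0.2],[0,0,0,0.9,0.2],[0,0,0,0.9,0.2],[0,0,0,0.9,0.2],[0,0,0,0.9,0.2],[0,0,0,0.9,0.2],[0,0,0,0.9,0.2],[0,0,0,0.9,0.2],[0,0,0,0.9,0.2],[0,0,0,0,0.2],[0,0,0,0,0.2]]'
python3 - <<'E'
from h import *
d=grab('wrist'); im=d['pixels']
cv2.imwrite('pics/w6.png',cv2.resize(im[80:280,220:420],None,fx=2.9,fy=2.9,interpolation=cv2.INTER_NEAREST))
s=readout.observe();Rm=R.from_rotvec(s['ee_rot']).as_matrix(); T=s['position'];print(T,'deg',np.degrees(np.arctan2(Rm[1,0],Rm[0,0])),'to go',tool(np.array([.5906,.1273,.1])-T))
E
```

```text
clock: 19.25
position: [0.5658, 0.0958, 0.1886]
ee_rot: [-1.913, -2.492, 0.0]
force: [1.1, -0.2, 0.1]
width: 0.359
gripper_force: 50.0
clock: 20.75
position: [0.5892, 0.1269, 0.1882]
ee_rot: [2.472, 1.938, -0.0]
force: [0.6, 0.4, -0.3]
width: 0.359
gripper_force: 50.0
[0.58922877 0.12710759 0.18806929] deg 76.19181090810555 to go [0.01324717 0.0322688  2.20172818]
```

View pics/w6.png

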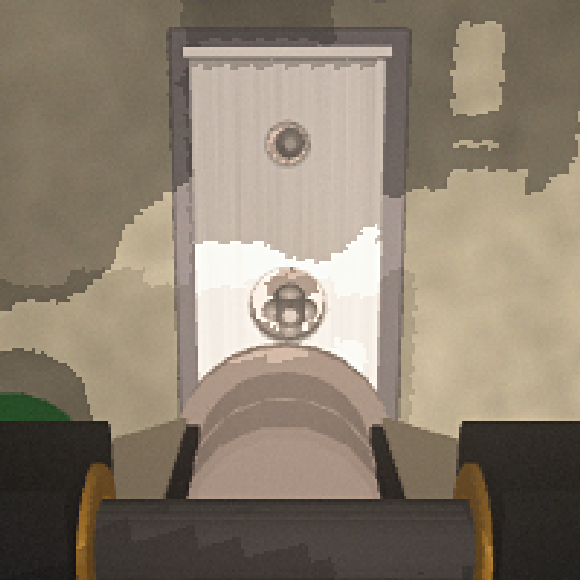

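The plate is still flush, with the pin tip at crop (288,145), the stud cluster at (290,305) in the middle hole (288,304), and the cap's front flange edge at (284,346).

Run:
```python
from h import *
d=grab('wrist'); s=readout.observe(); Rm=R.from_rotvec(s['ee_rot']).as_matrix(); T=s['position']
px=lambda p:[220+p[0]/2.9-.5,80+p[1]/2.9-.5]
t=lambda p,z:((onz(d,px(p),z)-T)@Rm)[0].round(4)
print('flange front (cap x+.0215)',t((284,346),T[2]-.0084+.004), t((284,346),T[2]-.0084))
print('cap y: body edges at top',t((187,480),T[2]+.0266),t((381,480),T[2]+.0266))
print('flange sides',t((183,420),T[2]-.0044),t((387,420),T[2]-.0044))
print('pin',t((288,145),.056),'hole',t((288,304),.048),'stud ball mid',t((290,306),.0575),'stud tip',t((291,313),.066))
```

```text
flange front (cap x+.0215) [0.0233 0.0015 0.0044] [0.0222 0.0016 0.0084]
cap y: body edges at top [ 0.0091 -0.0142 -0.0266] [ 0.0091  0.0173 -0.0266]
flange sides [ 0.0082 -0.0184  0.0044] [0.0081 0.0219 0.0044]
pin [0.0562 0.0029 0.132 ] hole [0.0017 0.003  0.14  ] stud ball mid [0.0031 0.0036 0.1305] stud tip [0.0026 0.0039 0.122 ]
```

```bash
python3 -m creep '[[0.012,0.035,0.4,0,0.2],[0,0,0.7,0,0.2],[0,0,0.8,0,0.2],[0,0,0.6,0,0.2],[0,0,0.2,0,0.2],[0,0,0.1,0,0.2],[0,0,0.08,0,0.2],[0,0,0,0,0.2],[0,0,0,0,0.2]]' 60
```

```text
clock: 21.98
position: [0.5912, 0.1278, 0.0733]
ee_rot: [2.473, 1.937, 0.001]
force: [0.4, -0.2, -0.5]
width: 0.359
gripper_force: 60.0
```

```bash
python3 -m creep '[[0,0,0.08,0,0.2],[0,0,0.08,0,0.2],[0,0,0,0,0.2]]' 60
python3 -m creep '[[0,0,0.06,0,0.2],[0,0,0.06,0,0.2],[0,0,0.06,0,0.2],[0,0,0,0,0.2]]' 60
python3 -m creep '[[0,0,0.06,0,0.2],[0,0,0.05,0,0.2],[0,0,0.04,0,0.2],[0,0,0,0,0.2],[0,0,0,0,0.2]]' 60
```

```text
clock: 22.35
position: [0.5913, 0.1275, 0.0667]
ee_rot: [2.473, 1.937, 0.001]
force: [0.0, -1.2, 4.1]
width: 0.356
gripper_force: 60.0
clock: 22.85
position: [0.5904, 0.1279, 0.0586]
ee_rot: [-2.472, -1.937, 0.001]
force: [-0.4, -0.4, -1.0]
width: 0.357
gripper_force: 60.0
clock: 23.48
position: [0.591, 0.128, 0.0564]
ee_rot: [2.472, 1.937, 0.001]
force: [-12.0, -6.0, 34.2]
width: 0.358
gripper_force: 60.0
```

```bash
python3 -m creep '[[0,0,-0.015,0,0.2],[0,0,0,0,0.2],[0,0,0,0,0.2],[0,0,0,0,0.2],[0,0,0,0,0.2],[0,0,0,0,0.2],[0,0,0,0,0.2],[0,0,0,0,0.2]]' 60
python3 - <<'E'
from h import *
d=grab('wrist'); s=readout.observe(); Rm=R.from_rotvec(s['ee_rot']).as_matrix(); T=s['position']
C=cloud(d); L=(C-T)@Rm
m=(abs(L[...,1])<.012)&(L[...,0]>-.01)&(L[...,0]<.017)&(C[...,2]>.07)&(C[...,2]<.1); print('cap top z',np.median(C[m][:,2]),m.sum())
m=(abs(L[...,1])<.028)&(L[...,0]>.03)&(L[...,0]<.075)&(C[...,2]>.03)&(C[...,2]<.055); print('plate top z',np.median(C[m][:,2]),s['force'])
E
```

```text
clock: 24.48
position: [0.5909, 0.128, 0.0564]
ee_rot: [2.472, 1.937, 0.001]
force: [-10.0, -3.1, 28.4]
width: 0.359
gripper_force: 60.0
cap top z 0.08303653123398719 1354
plate top z 0.04821025393320652 [-9.89644485 -3.08407846 28.43911267]
```

The cap top is at 0.083 m, which is 0.048 + 0.035, so the cap is home. It is being pressed with about 28 N.

```bash
python3 -c "
from cell import sign_off; print(sign_off())"
```

```text
the job is handed in; nothing more can be done
None
```

The plate lies flush on the dock and the white cap is clicked home on it, with the gripper still pressing it down at about 28 N. The job is handed in, but `sign_off()` returned no verdict.

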